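# Dock the specimen-holder plate on its base and lock it with the R-clip

## Robot

A 6-joint arm with a two-finger parallel gripper is mounted at the origin on a cart in front of the work surface, level with it; the furniture and walls round the work are solid. World frame = base frame: x ahead of the robot, y to its left, z up, the work surface at z = 0. Lengths are in m, angles in rad, forces in N, time in s.
With the tool pointing down it reaches from about 0.425 to 0.95 m from the base axis. Payload 3.5 kg.
Tool frame: the origin (TCP) lies on the centre line of the jaws, within the pads' length; the fingertips stand 8 mm ahead of it and the grasp point (between the pads) lies 11 mm behind it; z points along the fingers, y is the line along which they close (so a half turn about z gives the same grasp; the last joint's range is limited). The gripper opens to 85 mm and grips with 20 to 120 N. Pads are 22 mm wide; open, the fingers measure 114 mm over their backs; the gripper's body (76 mm by 85 mm) begins 54 mm behind the grasp point. The pads swing forward as they close: fully open they stand 13 mm farther back than shut.
Start: joints at [1.102, 0.286, 1.577, -0, 1.279, -0.15], TCP at [0.212, 0.641, 0.239] pointing down, gripper open.
Joint ranges: [-2.77, 2.77], [-0.9, 2.22], [0.21, 2.48], [-1.53, 4.67], [0.24, 2.81], [-2.84, 2.84]. Speed limits (rad/s): [2.79, 2.79, 3.14, 3.14, 3.14, 3.14].

## Interface

Orientations are given as a unit quaternion [x, y, z, w].
In Python, from plant import ctrl gives the robot as it stands. The module is installed in compiled form; this text tells all that it offers.
- The arm moves only by the tool send_rows, never from a script. Its argument "steps" is a list of rows, each a list of 5 numbers: the shift along the tool's x, y, z in m, then the turn about the tool's z in degrees, then the opening, from -1 (shut) to 1 (fully open). A call has 1 to 12 rows; each row is the pose to reach, as a shift and turn from the pose commanded when the call began, along the tool's axes at that moment; what a row does not reach only later rows make up. A row lasts 1/10 s, in which the tool goes at most 50 mm and 8.59 degrees, less where a joint would pass 70% of its speed; a pose out of reach is approached as far as the arm can. A call with a gripper value outside its range is refused whole. The fingers move at their own pace and stop on an object; "squeeze" is the grip in N (left out, the last holds). Time passes only in rows, so rows that repeat a pose let the fingers close. It gives the time, the measured TCP pose, the force, the opening and the grip force at its end, in the units of the state.
- ctrl.get_state(): the state, without advancing time (a new reading comes with each control period).
- ctrl.read_camera(name): name is "scene" or "top" or "wrist"; returns the picture (480x640x3 uint8, red, green, blue); there is no depth.
- ctrl.calibration(name): a dict with "intrinsics" (3x3 intrinsics, pixels), "extrinsics" (4x4, takes a point from world to camera coordinates); the wrist camera has in their place "tool_from_camera" (4x4, takes a point from camera to tool coordinates, whose origin is the TCP and whose axes are the flange's). Camera axes: x right, y up, looking along -z (the intrinsics and any distortion apply to the point x, -y, -z); pixel columns grow to the right and rows downward; lengths in m; the calibration is good to about 2 mm. A picture is of the moment at which its call begins: read the wrist's pose just before it. calibration takes no time and is no camera call.
- ctrl.sign_off(): hands the job in; it is judged then, once.
The state is a dict: "time": time; "qpos": joint angles; "dq": joint speeds; "joint_efforts": joint torques, N m; "eef_pos": TCP position; "tcp_rot": TCP orientation; "contact_force": force on the tool from outside, world axes, zero at the start; "wrist_torque": the same for the moment, N m; "opening": opening from 0.0 (shut) to 1.0 (fully open); "finger_force": force on a finger pad.
Only numpy, scipy, OpenCV 4.12 (cv2) and the standard library are available. Lean on these libraries where they do the work, as an engineer would, in place of code of your own. Each camera call takes 0.05 s, during which the arm holds its last target. There are 200 camera calls.

## Task

Mount the heavy holder plate on the docking base: lift it by its bow handle, rest its heel edge on the base's two rails while the plate is still tipped up, then push the heel under the keeper and pivot the plate gently down over the locking post until it lies flat, without letting it fall. Then lock it: push the R-clip's straight leg through the post's cross-hole until its bent leg has snapped round the post, let go, and leave the two specimens and the hex key where they are.

Things in the scene. Friction and masses are not known exactly. Their poses are not given: they have to be found in the camera images.
- base: Docking base fixed to the bench: grey slab 166 x 130 x 14 mm with bolted lugs. Origin on the bench under the middle of the docked plate; x points to the heel end, y along the keeper, z up. Two steel rails along x (y = -40 and +40 mm, 20 mm wide, x -54 to 78 mm), tops at z = 22 mm, carry the plate. Docked, the plate's frame is at (0 to 3, 0, 22) mm in this frame, parallel to it.
- keeper (a point): Middle of the front lower edge of the dark keeper lip, at (67, 0, 36) mm in the base's frame. From here the lip's underside slopes down to z = 30 mm at x = 75 mm and runs level to the stop face at x = 80.5 mm; top at z = 42 mm. The heel goes home under it only at tilts below 30 degrees (25 is good). Cheeks guide the heel: 105 mm apart, flared to 116 mm at x = 58 mm.
- cross_hole (a point): Centre of the cross-hole in the locking post, at (-30, 0, 41) mm in the base's frame. The hole is 8 mm wide, runs through the post along the base's y and is open at both ends, 11 mm above the docked plate's top. The post is round, 18 mm thick, top at z = 51.5 mm: the plate clears it above 20 degrees of tilt with the heel at the keeper, above 30 with the heel 40 mm short of it.
- plate: Holder plate, loose, flat on the bench: steel, 0.85 kg (varies 15 percent), 120 x 110 x 8 mm, a sheet clamp (40 x 60 mm, 24 mm high) on top at x = 18 mm. Origin: centre of the underside; x points to the heel, z up from the top. Heel tongue 6 mm thick, 100 mm wide at +x. A slot for the post (x -49.5 to -17.5 mm, 26 mm wide) lies in the handle half.
- heel (a point): Middle of the plate's rounded heel edge (radius 3 mm, so the edge touches 3 mm from this point), at (77, 0, 3) mm in the plate's frame. Docked, it is at about (77, 0, 25) mm in the base's frame.
- handle (a point): Middle of the handle's round bar: 10 mm thick, 66 mm long, parallel to the plate's y, at (-100, 0, 22) mm in the plate's frame, 40 mm clear of the plate's edge. Gripped across (closing along the plate's x, tool down) the bar turns in the fingers as the plate pivots; hung from it the plate hangs almost upright, heel down. Docked, it is 44 mm above the bench.
- clip: R-clip of 5 mm round wire, 50 g, lying flat on the bench, 106 mm long. x points the way the legs point; the straight leg lies on y = 0, 2.5 mm above the underside, tip at x = 24 mm. The bent leg on the +y side has a pocket for the post (centre x = 0) and a flared tip at (23, 13) mm. Oblong eye of two turns, 10 mm high, at the other end: x -82 to -46 mm, y -2.5 to 20.5 mm.
- clip_seat (a point): Point on the straight leg's axis beside the pocket, at (0, 0, 2.5) mm in the clip's frame. With the clip home it is at the centre of the cross-hole and the post sits in the bent leg's pocket.
- clip_eye (a point): Middle of the clip's eye, where to grip it: at (-63, 9, 2.5) mm in the clip's frame. The eye has two straight sides, 23 mm apart over all, and is 10 mm high (two turns of wire); close the fingers along the clip's y.
- clip_leg (a joint): Opening of the clip's springy bent leg, rad: 0 relaxed, about 0.1 as it rides over the post, at most 0.3. Pushing it over the post takes about 5 to 12 N; it then snaps back to nearly 0.
- specimen_green: Bystander: green round specimen mount, 30 mm across, 22 mm high, origin at the centre of its underside.
- specimen_black: Bystander: black round specimen mount, 30 mm across, 16 mm high, origin at the centre of its underside.
- hexkey: Bystander: black L-shaped hex key, 77 x 26 x 5 mm, lying behind the work.

How it is judged:
On the way, in this order (a step that is already met when the one before it is completed fails the run):
1. the plate's heel edge rests on the base's rails while the plate is still tipped up by more than 20 degrees (z of heel in the frame of base below 0.031 m and x of heel in the frame of base between 0 and 0.085 m and y of heel in the frame of base between -0.02 and 0.02 m and angle between plate's own z axis and vertical above 0.35 rad and contact force between plate and base above 0.3 N), for 0.1 s.
2. the plate lies flat on the rails, heel under the keeper, post through its slot (x of heel in the frame of base above 0.0725 m and z of heel in the frame of base below 0.0285 m and z of handle in the frame of base below 0.0485 m and angle between plate's own z axis and vertical below 0.045 rad and angle between the x axis of plate and the x axis of base, either way round below 0.08 rad and horizontal distance between plate and base below 0.009 m), for 0.2 s.
3. the clip's straight leg is through the cross-hole and its bent leg has snapped round the post (distance between clip_seat and cross_hole below 0.006 m and angle between the x axis of clip and the y axis of base, either way round below 0.4 rad and value of joint clip_leg below 0.06 rad), for 0.2 s.
At the end, for the whole second after the job is handed in: The plate lies flat on the rails (within 2.5 degrees), heel under the keeper (4.5 mm), centred within 9 mm; the clip's pocket point is within 6 mm of the hole's centre, leg within 23 degrees of the hole's axis, bent leg closed (under 0.06 rad); both at rest (all of step 2 and all of step 3 and linear speed of each of plate, clip below 0.02 m/s); the robot touches nothing.
It fails at once if the plate is let fall over the base: it turns faster than 4 rad/s with its heel on the base (angular speed of plate above 4 rad/s and z of heel in the frame of base below 0.04 m and horizontal distance between heel and base below 0.1 m).
It fails at once if a bystander (either specimen or the hex key) is moved more than 30 mm (distance of specimen_green from where it was at the start of the episode above 0.03 m).
It fails at once if a bystander (either specimen or the hex key) is moved more than 30 mm (distance of specimen_black from where it was at the start of the episode above 0.03 m).
It fails at once if a bystander (either specimen or the hex key) is moved more than 30 mm (distance of hexkey from where it was at the start of the episode above 0.03 m).
It also fails if it takes over 72 s, if anything falls off the work surface, if the arm or the gripper's body presses on something with over 40 N, if the wrist force passes 120 N, or if a joint passes its speed limit or range.

## Working session

There is one attempt and no reset: what is moved stays moved. The work goes in short steps, Python scripts to look and compute and a tool call to move; the robot and the scene stay as the last step left them, time stands still between calls to the robot, and variables do not carry over. Pictures are saved under pics/ and viewed, at most 10 in all, crops included, and the job is handed in when it is done.

Besides the shell and the picture viewer there is one more tool, called after "Emit:" in YAML: its name, and indented under it one key for each argument. send_rows: Moves the arm, as the interface text tells. Its arguments: {"type":"object","properties":{"steps":{"type":"array","items":{"type":"array","items":{"type":"number"}}},"squeeze":{"type":"number"}},"required":["steps"]}

```bash
mkdir -p pics; ls; python3 - <<'E'
from plant import ctrl
import cv2
for n in("top","scene"):
    cv2.imwrite(f"pics/{n}0.png",ctrl.read_camera(n)[:,:,::-1])
s=ctrl.get_state();print(s)
for n in("top","scene","wrist"): print(n,ctrl.calibration(n))
E
```

```text
pics
{'time': 0.1, 'qpos': array([ 1.10201189e+00,  2.87096292e-01,  1.57803490e+00, -2.94699774e-06,
        1.27861238e+00, -1.49998119e-01]), 'dq': array([ 2.46058519e-03, -3.56432506e-03, -3.98359333e-03, -6.54656325e-04,
        2.93487631e-03, -1.52344687e-05]), 'joint_efforts': array([ 6.94798655e-04, -4.07297623e+01, -2.93698364e+01, -1.63105110e-04,
        3.42771164e-03,  6.59439820e-06]), 'eef_pos': array([0.2112604 , 0.6404762 , 0.23807035]), 'tcp_rot': array([ 1.58718574e-01,  9.87323279e-01, -1.02482040e-03, -3.26109548e-04]), 'contact_force': array([ 0.22662958, -0.38495892,  0.21581985]), 'wrist_torque': array([0.01890516, 0.00930988, 0.01313626]), 'finger_force': 0.0, 'opening': 1.002561517684322}
top {'intrinsics': array([[448.71532656,   0.        , 320.03735123],
       [  0.        , 448.71532656, 235.83907022],
       [  0.        ,   0.        ,   1.        ]]), 'extrinsics': array([[ 9.74606913e-04, -9.99982920e-01,  5.76273625e-03,
        -1.05902780e-01],
       [ 9.89220544e-01,  1.80792432e-03,  1.46422156e-01,
        -6.15187500e-01],
       [-1.464300
[... 428 characters left out ...]
0.6755932 ,  0.58188586, -0.35566508],
       [-0.31139252,  0.49170704,  0.81317826, -0.66986973],
       [ 0.        ,  0.        ,  0.        ,  1.        ]])}
wrist {'intrinsics': array([[404.68593171,   0.        , 325.92317308],
       [  0.        , 404.68593171, 233.45210391],
       [  0.        ,   0.        ,   1.        ]]), 'tool_from_camera': array([[-7.98582691e-04,  9.65130629e-01,  2.61767515e-01,
         6.77420516e-02],
       [ 9.99998355e-01,  3.44458122e-04,  1.78071864e-03,
        -1.68272087e-04],
       [ 1.62845815e-03,  2.61768507e-01, -9.65129316e-01,
        -1.34751603e-01],
       [ 0.00000000e+00,  0.00000000e+00,  0.00000000e+00,
         1.00000000e+00]])}
```

View pics/top0.png

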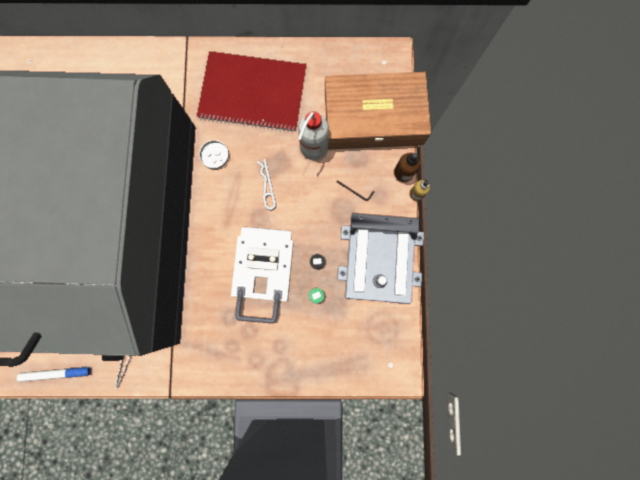

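View pics/scene0.png

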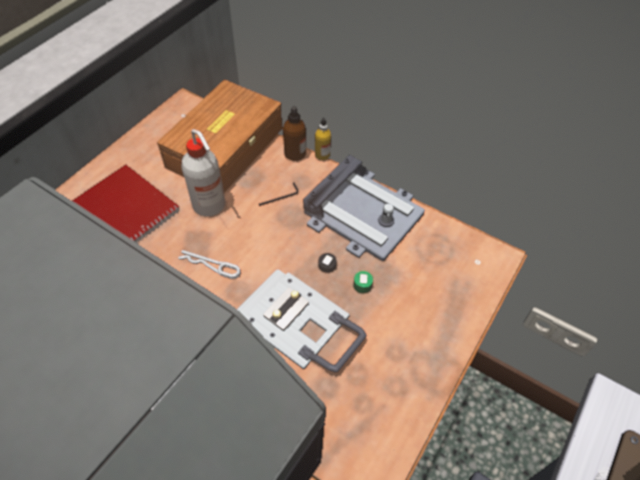

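```bash
cat > h.py <<'E'
import numpy as np, cv2
from plant import ctrl
from scipy.spatial.transform import Rotation as R
def cam(n,st=None):
    c=ctrl.calibration(n);K=c['intrinsics']
    if n=='wrist':
        T=np.eye(4);T[:3,:3]=R.from_quat(st['tcp_rot']).as_matrix();T[:3,3]=st['eef_pos']
        return K,np.linalg.inv(T@c['tool_from_camera'])
    return K,c['extrinsics']
def ray(C,uv):
    K,E=C;d=np.array([(uv[0]-K[0,2])/K[0,0],-(uv[1]-K[1,2])/K[1,1],-1]);Rm=E[:3,:3]
    return -Rm.T@E[:3,3],Rm.T@d
def at_z(C,uv,z):
    o,d=ray(C,uv);return o+d*(z-o[2])/d[2]
def tri(C1,u1,C2,u2):
    o,d=ray(C1,u1);p,e=ray(C2,u2)
    s=np.linalg.lstsq(np.c_[d,-e],p-o,rcond=None)[0]
    a,b=o+s[0]*d,p+s[1]*e;return (a+b)/2,np.linalg.norm(a-b)
def proj(C,p):
    K,E=C;c=E[:3,:3]@np.asarray(p)+E[:3,3];return K[0,2]-K[0,0]*c[0]/c[2],K[1,2]+K[1,1]*c[1]/c[2]
E
python3 - <<'E'
from h import *
t,s=cam('top'),cam('scene')
print("cams",ray(t,(0,0))[0],ray(s,(0,0))[0])
for a,b in(((133,352),(323,410)),((125,285),(218,322)),((138,80),(33,180)),((318,262),(327,262)),((316,296),(363,281)),((381,281),(388,212))):print(a,tri(t,a,s,b))
im=cv2.imread('pics/top0.png')
cv2.imwrite('pics/topc.png',cv2.resize(im[150:330,222:432],None,fx=3.3,fy=3.3,interpolation=cv2.INTER_CUBIC))
im=cv2.imread('pics/scene0.png')
cv2.imwrite('pics/scenec.png',cv2.resize(im[150:380,170:440],None,fx=2.6,fy=2.6,interpolation=cv2.INTER_CUBIC))
E
```

```text
cams [ 0.48929595 -0.10025819  0.89704429] [0.32254606 0.33245317 0.74625531]
(133, 352) (array([0.41394975, 0.17175068, 0.21305377]), np.float64(0.0048054546917861065))
(125, 285) (array([0.52097174, 0.16991474, 0.27481633]), np.float64(0.01941874976916297))
(138, 80) (array([0.80258182, 0.15638672, 0.2917019 ]), np.float64(0.0035917326570897167))
(318, 262) (array([ 0.57077852, -0.10043739,  0.00296321]), np.float64(0.004228516152862546))
(316, 296) (array([ 0.50280669, -0.09689467,  0.01080248]), np.float64(0.0030018225630105023))
(381, 281) (array([ 0.53082172, -0.22156153,  0.03458279]), np.float64(0.002394743087705564))
```

View pics/topc.png

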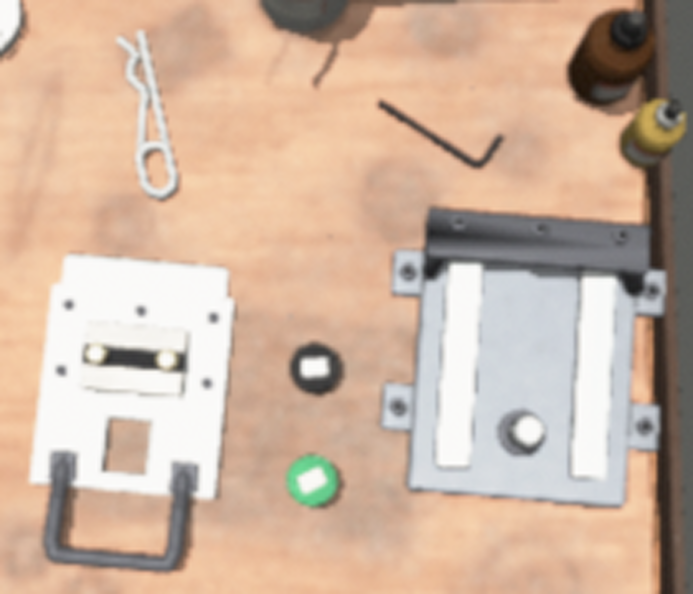

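```bash
python3 - <<'E'
from h import *
t=cam('top')
f=lambda a,b,z:at_z(t,(222+a/3.3,150+b/3.3),z)[:2]
an=lambda v:np.degrees(np.arctan2(v[1],v[0]))
A,B=f(52,555,.024),f(178,565,.024);print("bar",(A+B)/2,an(A-B)-90)
h=[f(*p,.006) for p in((65,255),(228,268))];print("heel edge",(h[0]+h[1])/2,an(h[0]-h[1])-90)
a=f(65,483-20,.008)
l=[f(*p,.008) for p in((32,483),(215,498))];print("edge",(l[0]+l[1])/2,an(l[0]-l[1])-90)
print("plate axis",an(sum(h)-sum(l)))
r=[f(*p,.022) for p in((437,465),(470,467),(571,477),(606,480))]
e=(r[0]+r[1]-r[2]-r[3])/2;print("rail end mid",sum(r)/4,an(e)-90)
L=[f(*p,.022) for p in((465,265),(453.5,466),(600,276),(588.5,478.5))];print("rails",an(L[0]-L[1]),an(L[2]-L[3]))
p=f(528,430,.0515);print("post",p)
y=np.radians(an(L[0]-L[1])/2+an(L[2]-L[3])/2);u=np.array([np.cos(y),np.sin(y)])
print("base from post",p+.03*u,"from rails",sum(r)/4+.054*u)
s,e=f(141,32,.0025),f(175,180,.0025);print("clip tip",s,an(s-e),"eye",f(157,168,.005))
st=ctrl.get_state();print(an(R.from_quat(st['tcp_rot']).as_matrix()[:,1]))
Rt=R.from_quat(st['tcp_rot']).as_matrix()
for g in((.42,.0,.3),):print(Rt.T@(np.array(g)-st['eef_pos']))
E
```

```text
bar [0.45619253 0.01553258] -4.4169307642416555
heel edge [0.63440608 0.00261185] -4.506720957044763
edge [0.49621123 0.0134963 ] -4.5786547205029535
plate axis -4.503413115672908
rail end mid [ 0.50694495 -0.2211431 ] -5.191708924144578
rails -3.977960920344449 -4.720852267613654
post [ 0.53022016 -0.22151357]
base from post [ 0.56013376 -0.22378873] from rails [ 0.56078944 -0.22523838]
clip tip [0.78050697 0.00912784] 13.526095713683764 eye [ 0.69289897 -0.00267236]
71.73495776652021
[-0.39893691 -0.54291578 -0.06090203]
```

Emit:
send_rows:
  steps:
    - [0,0,-0.05,0,-0.15]
    - [0,0,-0.1,0,-0.15]
    - [0,0,-0.15,0,-0.15]
    - [-0.43,-0.517,-0.15,76,-0.15]
    - [-0.43,-0.517,-0.15,76,-0.15]
    - [-0.43,-0.517,-0.15,76,-0.15]
    - [-0.43,-0.517,-0.15,76,-0.15]
    - [-0.43,-0.517,-0.15,76,-0.15]
    - [-0.43,-0.517,-0.15,76,-0.15]
    - [-0.43,-0.517,-0.15,76,-0.15]
    - [-0.43,-0.517,-0.15,76,-0.15]
    - [-0.43,-0.517,-0.15,76,-0.15]
  squeeze: 40

```text
time: 1.3
eef_pos: [0.3763, 0.2204, 0.389]
tcp_rot: [0.735, 0.678, 0.0, 0.0]
contact_force: [1.2, -0.3, -0.3]
opening: 0.423
finger_force: 0.0
```

Emit:
send_rows:
  steps:
    - [-0.198,0.096,0,0,-0.15]
    - [-0.198,0.096,0,0,-0.15]
    - [-0.198,0.096,0,0,-0.15]
    - [-0.198,0.096,0,0,-0.15]
    - [-0.198,0.096,0.05,0,-0.15]
    - [-0.198,0.096,0.1,0,-0.15]
    - [-0.198,0.096,0.15,0,-0.15]
    - [-0.198,0.096,0.19,0,-0.15]
    - [-0.198,0.096,0.19,0,-0.15]
    - [-0.198,0.096,0.19,0,-0.15]

```text
time: 2.3
eef_pos: [0.4572, 0.0177, 0.1996]
tcp_rot: [0.733, 0.68, -0.0, -0.001]
contact_force: [-0.8, 0.5, 0.3]
opening: 0.425
finger_force: 0.0
```

```bash
cat > w.py <<'E'
import sys,json
from h import *
st=ctrl.get_state();im=ctrl.read_camera('wrist')
np.savez('last.npz',tcp_rot=st['tcp_rot'],eef_pos=st['eef_pos'])
cv2.imwrite(f'pics/{sys.argv[1]}.png',im[:,:,::-1]);print(st['eef_pos'],st['tcp_rot'],st['contact_force'],st['opening'])
C=cam('wrist',st)
for p in((.456,.0155,.022),): print(proj(C,p))
E
python3 w.py w1
```

```text
[0.45723538 0.01770857 0.199566  ] [ 7.32931802e-01  6.80301823e-01 -3.68934010e-04 -5.16906265e-04] [-0.75292515  0.48518917  0.29352411] 0.4245677109738999
(np.float64(327.1115266618591), np.float64(213.2013446959455))
```

View pics/w1.png

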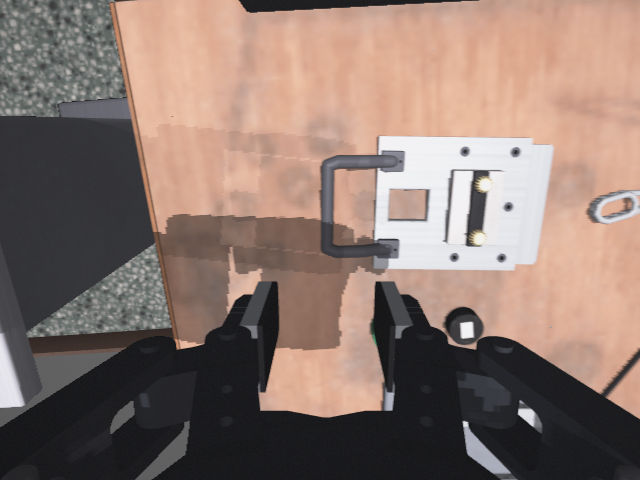

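```bash
python3 - <<'E'
from h import *
C=cam('wrist',np.load('last.npz'))
print(at_z(C,(328,205),.022),[at_z(C,p,.008) for p in((376,137),(374,267))])
c,d=at_z(C,(526,137),.008),at_z(C,(515,269),.008)
print(at_z(C,(463,326),.016),at_z(C,(617,208),.005))
E
```

```text
[0.45718531 0.02201339 0.022     ] [array([0.49858305, 0.07053641, 0.008     ]), array([ 0.49226185, -0.03748168,  0.008     ])]
[ 0.56621521 -0.09461431  0.016     ] [ 0.69544735 -0.00177465  0.005     ]
```

Emit:
send_rows:
  steps:
    - [0.002,0,0.04,0,-0.15]
    - [0.002,0,0.08,0,-0.15]
    - [0.002,0,0.12,0,-0.15]
    - [0.002,0,0.15,0,-0.15]
    - [0.002,0,0.17,0,-0.15]
    - [0.002,0,0.186,0,-0.15]
    - [0.002,0,0.186,0,-0.15]
    - [0.002,0,0.186,0,-1]
    - [0.002,0,0.186,0,-1]
    - [0.002,0,0.186,0,-1]
    - [0.002,0,0.186,0,-1]
    - [0.002,0,0.186,0,-1]
  squeeze: 40

```text
time: 3.55
eef_pos: [0.4585, 0.0195, 0.0156]
tcp_rot: [0.733, 0.68, 0.0, 0.001]
contact_force: [-3.7, 0.1, 6.1]
opening: 0.097
finger_force: 39.1
```

Emit:
send_rows:
  steps:
    - [0,0.002,-0.01,0,-1]
    - [0,0.004,-0.03,0,-1]
    - [0,0.008,-0.05,0,-1]
    - [0,0.014,-0.07,0,-1]
    - [0,0.02,-0.09,0,-1]
    - [0,0.03,-0.11,0,-1]
    - [0,0.04,-0.13,0,-1]
    - [0,0.05,-0.15,0,-1]
    - [0,0.06,-0.17,0,-1]
    - [0,0.07,-0.19,0,-1]
    - [0,0.07,-0.21,0,-1]
    - [0,0.07,-0.225,0,-1]

```text
time: 4.75
eef_pos: [0.527, 0.0146, 0.2388]
tcp_rot: [0.733, 0.68, 0.0, -0.0]
contact_force: [0.6, 0.1, -9.0]
opening: 0.095
finger_force: 39.2
```

```bash
python3 - <<'E'
from h import *
s=cam('scene');st=ctrl.get_state();print(st['eef_pos'],st['contact_force'],st['opening'],st['finger_force'])
im=ctrl.read_camera('scene')[:,:,::-1];cv2.imwrite('pics/s1.png',im);print(proj(s,st['eef_pos']))
E
```

```text
[0.52697223 0.01462137 0.23879007] [ 0.60827613  0.09132705 -8.98321963] 0.09543360579332541 39.1819167137146
(np.float64(312.95933199436666), np.float64(234.59159946105206))
```

View pics/s1.png

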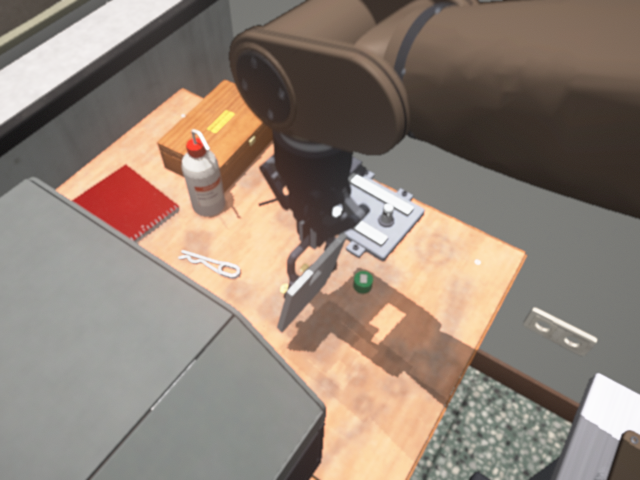

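Emit:
send_rows:
  steps:
    - [-0.01,0.003,0,0,-1]
    - [-0.03,0.009,0,0,-1]
    - [-0.055,0.017,0,0,-1]
    - [-0.08,0.025,0,0,-1]
    - [-0.105,0.033,0,0,-1]
    - [-0.13,0.041,0,0,-1]
    - [-0.155,0.048,0,0,-1]
    - [-0.18,0.056,0,0,-1]
    - [-0.205,0.064,0,0,-1]
    - [-0.225,0.07,0,0,-1]
    - [-0.236,0.074,0,0,-1]
    - [-0.236,0.074,0,0,-1]

```text
time: 6.0
eef_pos: [0.5833, -0.2279, 0.2372]
tcp_rot: [0.734, 0.68, -0.0, -0.0]
contact_force: [0.5, -0.5, -8.9]
opening: 0.094
finger_force: 39.2
```

```bash
python3 - <<'E'
from h import *
st=ctrl.get_state();print(st['eef_pos'],st['contact_force'],st['finger_force'])
a=ctrl.read_camera('wrist')[:,:,::-1];b=ctrl.read_camera('scene')[:,:,::-1]
np.savez('last.npz',tcp_rot=st['tcp_rot'],eef_pos=st['eef_pos'])
b=cv2.resize(b[120:320,230:480],None,fx=1.8,fy=1.8,interpolation=cv2.INTER_CUBIC)
c=np.zeros((480,800,3),np.uint8);c[:360,:450]=b;a=cv2.resize(a[:, 150:500],None,fx=1,fy=1);c[:480,450:800]=a
cv2.imwrite('pics/c1.png',c)
E
```

```text
[ 0.583315   -0.22794669  0.23723403] [ 0.49976391 -0.49860393 -8.86621333] 39.18681263923645
```

View pics/c1.png

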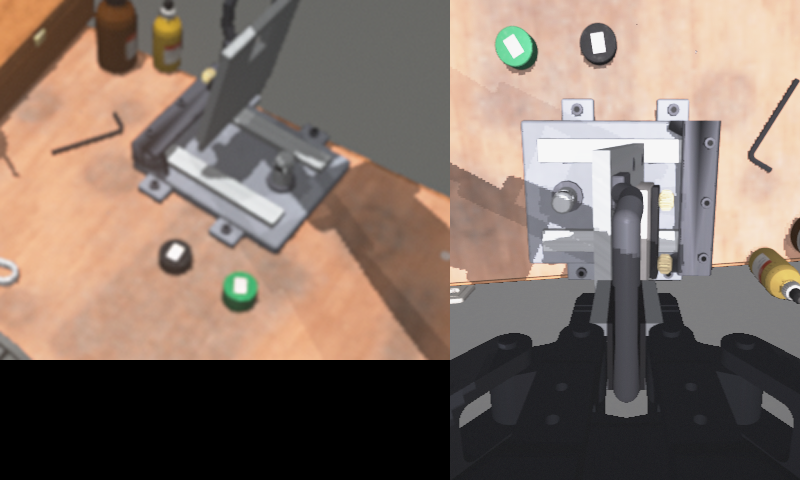

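Emit:
send_rows:
  steps:
    - [0,0,0.01,0,-1]
    - [0,0,0.02,0,-1]
    - [0,0,0.03,0,-1]
    - [0,0,0.036,0,-1]
    - [0,0,0.04,0,-1]
    - [0,0,0.043,0,-1]
    - [0,0,0.046,0,-1]
    - [0,0,0.046,0,-1]

```text
time: 6.9
eef_pos: [0.5888, -0.2269, 0.2031]
tcp_rot: [0.733, 0.68, 0.004, 0.007]
contact_force: [-0.7, 6.7, 18.3]
opening: 0.097
finger_force: 41.8
```

Emit:
send_rows:
  steps:
    - [0,0,-0.01,0,-1]
    - [0,0,-0.022,0,-1]
    - [0,0,-0.022,0,-1]

```text
time: 7.2
eef_pos: [0.5836, -0.2265, 0.215]
tcp_rot: [0.733, 0.68, 0.0, 0.0]
contact_force: [0.4, -0.4, -9.2]
opening: 0.097
finger_force: 39.2
```

```bash
python3 - <<'E'
from h import *
st=ctrl.get_state();print(st['eef_pos'],st['contact_force'],st['wrist_torque'])
a=ctrl.read_camera('top')[:,:,::-1];b=ctrl.read_camera('scene')[:,:,::-1]
b=cv2.resize(b[110:260,280:440],None,fx=4,fy=4,interpolation=cv2.INTER_CUBIC)
a=cv2.resize(a[200:310,335:430],None,fx=1.6,fy=1.6)
c=np.zeros((600,800,3),np.uint8);c[:,:640]=b;c[:176,640:792]=a
cv2.imwrite('pics/c2.png',c)
s=cam('scene');bo=np.array([.5605,-.2245,0]);Rb=R.from_euler('z',-4.5,degrees=True).as_matrix()
for p in((.067,0,.036),(-.03,0,.0515),(.067,.0525,.036),(.035,.05,.025),(.035,-.05,.025),(.035,.05,.045),(.078,.04,.022),(-.054,.04,.022)):
  u=np.array(proj(s,bo+Rb@p));print(p,(u-[280,110])*4)
E
```

```text
[ 0.58360345 -0.22650535  0.21502709] [ 0.42507792 -0.40401631 -9.21849707] [0.00303757 0.06463393 0.05012146]
(0.067, 0, 0.036) [246.76806867 296.05912053]
(-0.03, 0, 0.0515) [441.07119693 381.58400096]
(0.067, 0.0525, 0.036) [172.31852541 369.98249381]
(0.035, 0.05, 0.025) [236.4431093  420.11378444]
(0.035, -0.05, 0.025) [372.09299519 279.95801449]
(0.035, 0.05, 0.045) [238.76623156 389.49266938]
(0.078, 0.04, 0.022) [168.80310704 361.16008826]
(-0.054, 0.04, 0.022) [427.44143689 516.20599623]
```

View pics/c2.png

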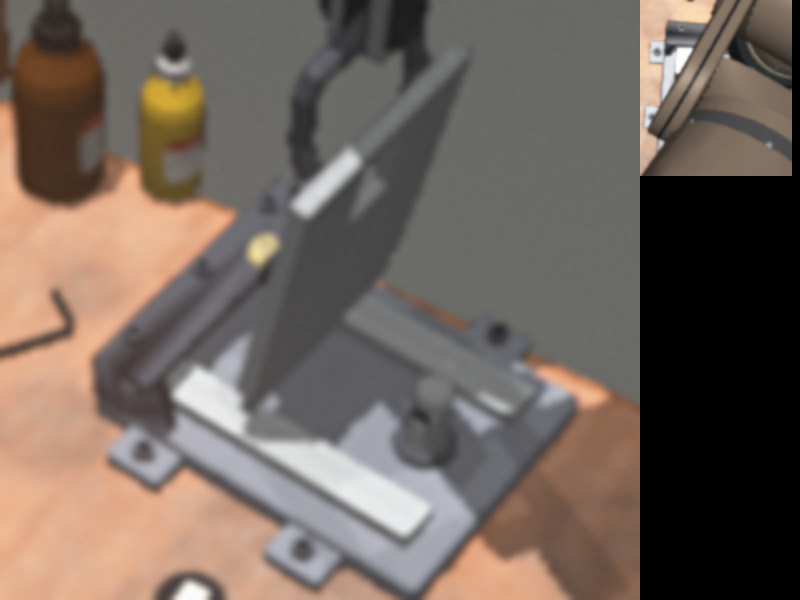

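Emit:
send_rows:
  steps:
    - [0,0,0.008,0,-1]
    - [0,-0.006,0.011,0,-1]
    - [0,-0.016,0.0125,0,-1]
    - [0,-0.024,0.014,0,-1]
    - [0,-0.032,0.0155,0,-1]
    - [0,-0.04,0.018,0,-1]
    - [0,-0.047,0.0205,0,-1]
    - [0,-0.054,0.023,0,-1]
    - [0,-0.061,0.0255,0,-1]
    - [0,-0.061,0.0255,0,-1]

```text
time: 8.3
eef_pos: [0.5214, -0.2219, 0.1892]
tcp_rot: [0.733, 0.68, -0.001, -0.001]
contact_force: [-3.7, 0.9, 4.2]
opening: 0.095
finger_force: 40.4
```

Emit:
send_rows:
  steps:
    - [0,-0.007,0.003,0,-1]
    - [0,-0.014,0.0065,0,-1]
    - [0,-0.021,0.0105,0,-1]
    - [0,-0.027,0.0145,0,-1]
    - [0,-0.034,0.019,0,-1]
    - [0,-0.04,0.0235,0,-1]
    - [0,-0.046,0.0285,0,-1]
    - [0,-0.051,0.034,0,-1]
    - [0,-0.051,0.034,0,-1]

```text
time: 9.2
eef_pos: [0.4687, -0.2178, 0.1534]
tcp_rot: [0.733, 0.681, -0.002, -0.003]
contact_force: [-8.9, -0.9, 6.9]
opening: 0.094
finger_force: 42.1
```

```bash
python3 - <<'E'
from h import *
st=ctrl.get_state();print(st['eef_pos'],st['contact_force'],st['wrist_torque'])
np.savez('last.npz',tcp_rot=st['tcp_rot'],eef_pos=st['eef_pos'])
a=ctrl.read_camera('wrist')[:,:,::-1];b=ctrl.read_camera('scene')[:,:,::-1]
b=cv2.resize(b[130:270,280:440],None,fx=3.4,fy=3.4,interpolation=cv2.INTER_CUBIC)
c=np.zeros((480,800,3),np.uint8);c[:476,:544]=b;c[:400,544:]=a[:400,270:526]
cv2.imwrite('pics/c3.png',c)
E
```

```text
[ 0.46872837 -0.21777847  0.15337019] [-8.94298845 -0.85333901  6.91451276] [-0.02518426  1.28771019 -0.04122524]
```

View pics/c3.png

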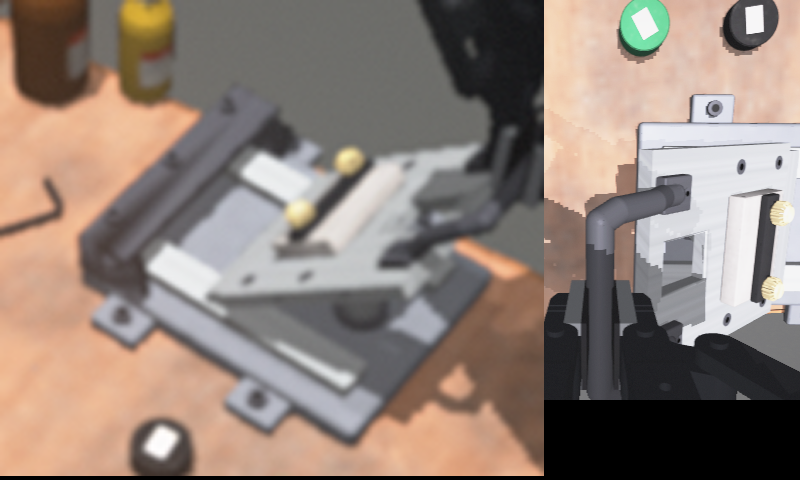

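Emit:
send_rows:
  steps:
    - [0,0,0.004,0,-1]
    - [0,0,0.008,0,-1]
    - [0,0.0005,0.0115,0,-1]
    - [0,0.001,0.0145,0,-1]
    - [0,0.0015,0.018,0,-1]
    - [0,0.002,0.021,0,-1]
    - [0,0.002,0.0245,0,-1]
    - [0,0.002,0.028,0,-1]
    - [0,0.002,0.031,0,-1]
    - [0,0.003,0.034,0,-1]
    - [0,0.003,0.0365,0,-1]
    - [0,0.003,0.0365,0,-1]

```text
time: 10.5
eef_pos: [0.4722, -0.2173, 0.1158]
tcp_rot: [0.733, 0.68, -0.001, -0.003]
contact_force: [-6.7, -0.3, 0.6]
opening: 0.096
finger_force: 42.7
```

Emit:
send_rows:
  steps:
    - [0,0.003,0,0,-1]
    - [0,0.006,0,0,-1]
    - [0,0.009,0,0,-1]
    - [0,0.012,0,0,-1]
    - [0,0.012,0,0,-1]

```text
time: 11.0
eef_pos: [0.4847, -0.2182, 0.1161]
tcp_rot: [0.733, 0.68, -0.001, -0.003]
contact_force: [-4.8, 0.9, -0.3]
opening: 0.1
finger_force: 42.6
```

```bash
python3 - <<'E'
from h import *
st=ctrl.get_state();print(st['eef_pos'],st['contact_force'],st['wrist_torque'])
np.savez('last.npz',tcp_rot=st['tcp_rot'],eef_pos=st['eef_pos'])
a=ctrl.read_camera('wrist')[:,:,::-1];b=ctrl.read_camera('scene')[:,:,::-1]
b=cv2.resize(b[130:270,280:440],None,fx=3.4,fy=3.4,interpolation=cv2.INTER_CUBIC)
c=np.zeros((480,800,3),np.uint8);c[:476,:544]=b;c[:400,544:]=a[:400,290:546]
cv2.imwrite('pics/c4.png',c)
E
```

```text
[ 0.48471394 -0.21824211  0.11607498] [-4.75120786  0.91720441 -0.32800496] [-0.00527994  0.56680693 -0.02095509]
```

View pics/c4.png

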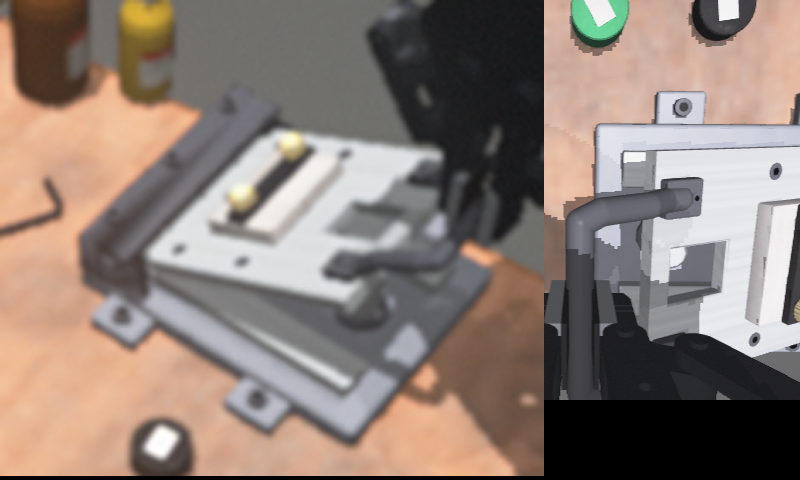

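Emit:
send_rows:
  steps:
    - [0,0.002,0,0,-1]
    - [0,0.004,0,0,-1]
    - [0,0.004,0,0,-1]

```text
time: 11.4
eef_pos: [0.4875, -0.2183, 0.1164]
tcp_rot: [0.733, 0.681, -0.002, -0.004]
contact_force: [-9.7, 1.3, 3.6]
opening: 0.093
finger_force: 43.0
```

Emit:
send_rows:
  steps:
    - [0,0.002,0,0,-1]
    - [0,0.004,0,0,-1]
    - [0,0.004,0,0,-1]

```text
time: 11.7
eef_pos: [0.4876, -0.2179, 0.1158]
tcp_rot: [0.732, 0.681, -0.006, -0.01]
contact_force: [-22.0, 1.4, 10.1]
opening: 0.094
finger_force: 44.0
```

Emit:
send_rows:
  steps:
    - [0,-0.003,0.002,0,-1]
    - [0,-0.006,0.0068,0,-1]
    - [0,-0.0095,0.0136,0,-1]
    - [0,-0.013,0.0206,0,-1]
    - [0,-0.0158,0.0278,0,-1]
    - [0,-0.0185,0.035,0,-1]
    - [0,-0.0208,0.0426,0,-1]
    - [0,-0.023,0.05,0,-1]
    - [0,-0.0247,0.0576,0,-1]
    - [0,-0.026,0.063,0,-1]
    - [0,-0.0265,0.067,0,-1]
    - [0,-0.0265,0.067,0,-1]

```text
time: 12.9
eef_pos: [0.4631, -0.2155, 0.0473]
tcp_rot: [0.733, 0.681, -0.003, -0.006]
contact_force: [-10.1, 0.6, -1.4]
opening: 0.096
finger_force: 44.5
```

Emit:
send_rows:
  steps:
    - [0,-0.0003,0.002,0,-1]
    - [0,-0.0003,0.004,0,-1]
    - [0,-0.0003,0.006,0,-1]
    - [0,-0.0003,0.007,0,-1]
    - [0,-0.0003,0.007,0,-1]

```text
time: 13.4
eef_pos: [0.4623, -0.2154, 0.0404]
tcp_rot: [0.733, 0.681, -0.003, -0.007]
contact_force: [-11.9, -0.3, -1.5]
opening: 0.088
finger_force: 44.6
```

Emit:
send_rows:
  steps:
    - [0,0,0.0015,0,-1]
    - [0,0,0.003,0,-1]
    - [0,0,0.0045,0,-1]
    - [0,0,0.006,0,-1]
    - [0,0,0.006,0,-1]

```text
time: 13.9
eef_pos: [0.4622, -0.2155, 0.0393]
tcp_rot: [0.732, 0.681, -0.004, -0.009]
contact_force: [-25.3, 6.9, 30.0]
opening: 0.097
finger_force: 48.1
```

Emit:
send_rows:
  steps:
    - [0,-0.001,-0.003,0,-1]
    - [0,-0.001,-0.004,0,-1]
    - [0,-0.001,-0.004,0,-0.25]
    - [0,-0.001,-0.004,0,-0.25]
    - [0,-0.001,-0.004,0,-0.25]
    - [0,-0.001,-0.004,0,-0.25]

```text
time: 14.5
eef_pos: [0.4677, -0.218, 0.0426]
tcp_rot: [0.733, 0.68, 0.0, 0.001]
contact_force: [-0.2, -0.6, 0.1]
opening: 0.377
finger_force: 0.0
```

```bash
python3 - <<'E'
from h import *
st=ctrl.get_state();print(st['eef_pos'],st['contact_force'],st['opening'],st['time'])
E
```

```text
[ 0.46772275 -0.21796684  0.04256325] [-0.1512252  -0.55646001  0.10885013] 0.3769000241623497 14.5
```

Emit:
send_rows:
  steps:
    - [0,0,-0.03,0,-0.25]
    - [0,0,-0.07,0,-0.25]
    - [0,0,-0.12,0,-0.25]
    - [0,0,-0.16,0,-0.25]
    - [0.03,0.03,-0.18,-8,0.4]
    - [0.06,0.055,-0.19,-16,0.4]
    - [0.09,0.08,-0.19,-24,0.4]
    - [0.12,0.107,-0.19,-32,0.4]
    - [0.15,0.134,-0.19,-40,0.4]
    - [0.18,0.161,-0.19,-48,0.4]
    - [0.21,0.188,-0.19,-56,0.4]
    - [0.2325,0.209,-0.19,-64,0.4]

```text
time: 15.7
eef_pos: [0.6944, 0.0007, 0.2322]
tcp_rot: [0.258, 0.966, 0.0, 0.0]
contact_force: [-0.9, -0.7, -0.5]
opening: 0.7
finger_force: 0.0
```

Emit:
send_rows:
  steps:
    - [0,0,0.01,-8,0.4]
    - [0,0,0.025,-16,0.4]
    - [0,0,0.04,-24,0.4]
    - [0,0,0.05,-32,0.4]
    - [0,0,0.05,-40,0.4]
    - [0,0,0.05,-44,0.4]
    - [0,0,0.05,-44,0.4]

```text
time: 16.4
eef_pos: [0.693, -0.0012, 0.1821]
tcp_rot: [-0.12, 0.993, 0.0, 0.0]
contact_force: [0.1, -0.7, -0.4]
opening: 0.7
finger_force: 0.0
```

```bash
cat > clip.py <<'E'
from h import *
st=ctrl.get_state();C=cam('wrist',st);im=ctrl.read_camera('wrist')
Rt=R.from_quat(st['tcp_rot']).as_matrix();print(st['eef_pos'],np.degrees(np.arctan2(Rt[1,1],Rt[0,1])))
hsv=cv2.cvtColor(im,cv2.COLOR_RGB2HSV)
m=((hsv[...,1]<60)&(hsv[...,2]>110)).astype(np.uint8)
n,lab,S,cen=cv2.connectedComponentsWithStats(m)
for i in range(1,n):
    if S[i,4]<250: continue
    uv=np.argwhere(lab==i)[:,::-1]
    P=np.array([at_z(C,p,.004)[:2] for p in uv[::3]])
    c,(w,h),a=cv2.minAreaRect((P*1000).astype(np.float32));print(S[i],"rect",np.round(c,1),round(w,1),round(h,1),round(a,1))
    if 80<max(w,h)<130:
        np.save('clipP.npy',P);cv2.imwrite('pics/mask.png',255*(lab==i).astype(np.uint8))
cv2.imwrite('pics/w2.png',im[:,:,::-1])
E
python3 clip.py
```

```text
[ 0.69300492 -0.00124184  0.18206896] 103.73599100893999
[   0    0  109   69 5567] rect [ 605.9 -220.3] 71.8 47.7 88.8
[ 108    0   30   66 1172] rect [ 599.6 -171.5] 13.0 44.0 85.2
[218   0  24  16 332] rect [ 566.3 -100.8] 9.8 15.4 5.0
[283   0  43  38 596] rect [559.5 -49.8] 20.6 29.1 80.6
[365   0  28  49 404] rect [552.4   2.9] 30.0 17.3 19.5
[  0  44 101  37 755] rect [ 634.  -219.7] 71.5 6.3 86.7
[124  54  33  47 973] rect [ 627.2 -156.1] 19.7 28.6 87.9
[ 317   58   77   52 1303] rect [597.2  -4.9] 25.8 58.4 41.4
[  0  75  95  42 734] rect [ 654.8 -220.2] 68.5 10.6 85.4
[ 313  189   30  126 1858] rect [726.2   8.1] 106.5 23.0 13.2
[396 337  28  48 533] rect [807. 100.] 49.7 14.6 34.6
```

Emit:
send_rows:
  steps:
    - [0,0.0015,0.04,0.5,0.4]
    - [0,0.0015,0.08,0.5,0.4]
    - [0,0.0015,0.12,0.5,0.4]
    - [0,0.0015,0.15,0.5,0.4]
    - [0,0.0015,0.165,0.5,0.4]
    - [0,0.0015,0.173,0.5,0.4]
    - [0,0.0015,0.173,0.5,-1]
    - [0,0.0015,0.173,0.5,-1]
    - [0,0.0015,0.173,0.5,-1]
    - [0,0.0015,0.173,0.5,-1]
    - [0,0.0015,0.173,0.5,-1]
  squeeze: 70

```text
time: 17.55
eef_pos: [0.6943, -0.0002, 0.0121]
tcp_rot: [-0.115, 0.993, -0.001, 0.002]
contact_force: [-0.5, 0.2, 5.6]
opening: 0.231
finger_force: 68.3
```

Emit:
send_rows:
  steps:
    - [0,0,-0.03,0,-1]
    - [0,0,-0.07,0,-1]
    - [0,0,-0.11,8,-1]
    - [0,0,-0.15,16,-1]
    - [0.025,-0.027,-0.18,24,-1]
    - [0.05,-0.055,-0.19,32,-1]
    - [0.08,-0.088,-0.19,40,-1]
    - [0.11,-0.12,-0.19,48,-1]
    - [0.14,-0.153,-0.19,56,-1]
    - [0.17,-0.186,-0.19,64,-1]
    - [0.2,-0.219,-0.19,72,-1]
    - [0.218,-0.239,-0.19,80,-1]

```text
time: 18.75
eef_pos: [0.5331, -0.2848, 0.1994]
tcp_rot: [0.554, 0.833, -0.0, 0.0]
contact_force: [0.2, 0.9, -0.2]
opening: 0.231
finger_force: 68.0
```

Emit:
send_rows:
  steps:
    - [0,0,0,8,-1]
    - [0,0,0,16,-1]
    - [0,0,0,24,-1]
    - [0,0,0,27.7,-1]
    - [0,0,0,27.7,-1]
    - [0,0,0,27.7,-1]

```text
time: 19.35
eef_pos: [0.5348, -0.2824, 0.1993]
tcp_rot: [0.734, 0.68, -0.0, -0.0]
contact_force: [0.5, -0.9, 0.3]
opening: 0.23
finger_force: 68.0
```

```bash
python3 - <<'E'
from h import *
st=ctrl.get_state();C=cam('wrist',st);im=ctrl.read_camera('wrist');t=ctrl.read_camera('top');s=ctrl.read_camera('scene')
for n,i in(('w3',im),('t3',t),('s3',s)):cv2.imwrite(f'pics/{n}.png',i[:,:,::-1])
np.savez('w3.npz',tcp_rot=st['tcp_rot'],eef_pos=st['eef_pos'])
print(st['eef_pos'],st['tcp_rot'],st['opening'])
p=proj(C,(.5315,-.222,.0515));print(p)
g=cv2.cvtColor(im,cv2.COLOR_RGB2GRAY);x,y=map(int,p)
sub=g[y-30:y+30,x-35:x+35];np.set_printoptions(linewidth=250)
print(sub[::3,::2])
E
```

```text
[ 0.53479302 -0.28236363  0.19931264] [ 7.33617581e-01  6.79562538e-01 -4.34532014e-06 -3.13674927e-05] 0.2295334099702878
(np.float64(316.80699930649456), np.float64(132.84943169057297))
[[232 233 233 233 233 233 233 233 233 233 233 233 233 233 233 233 233 233 233 233 233 233 233 233 233 233 233 233 233 233 233 232 233 232 233]
 [233 233 233 233 233 233 233 233 233 233 233 233 233 233 233 233 233 233 233 233 233 233 233 233 233 233 233 233 233 233 233 233 233 233 232]
 [233 233 233 233 233 233 233 233 233 233 233 233 233 233 233 233 233 233 233 233 233 233 233 233 233 233 233 233 233 233 233 233 233 233 233]
 [233 233 233 201 142 131 131 131 131 132 131 130 131 132 132 133 113 119 134 134 134 136 136 136 136 137 153 228 233 233 233 233 233 233 233]
 [233 232 233 203 101 114 113 187 189 151 110 108  75  79  81  79 136 136 135 135 135 135 111 104 184  93 146 229 233 233 233 233 233 233 233]
 [233 233 233 204 122 186 187 187 189 189 142 125 129 134 134 131 132 131 155 136 134 136 134 128 163  92 146 228 233 233 233 233 233 233 233]
 [230 231 231 212 123 172 186 188 188 176 125 127 127 
[... 1248 characters left out ...]
27 132 170 170 171 171 171 169 170 171 135  72  63  68 101 119  93 116 170 169 169 168 167 151 234 233 234 234 234 234 234 233]
 [231 229 229 232 233 233 233 233 233 232 233 233 232 233 233 233 233 233 233 233 234 234 234 234 234 234 234 232 233 232 233 234 234 234 234]
 [229 229 229 231 232 232 232 233 233 233 233 233 233 233 233 233 233 234 234 234 234 234 234 234 234 234 234 233 233 233 233 233 233 232 231]
 [227 227 227 229 230 231 231 231 231 231 232 231 232 232 232 232 232 232 232 233 233 233 233 233 233 233 233 232 232 231 231 231 230 230 230]
 [225 226 226 227 229 229 229 229 229 229 230 229 230 230 230 230 231 231 231 231 231 232 232 232 232 232 232 230 229 229 228 228 228 227 228]]
```

Emit:
send_rows:
  steps:
    - [0.03,0,0,0,-1]
    - [0.07,0.0005,0,0,-1]
    - [0.11,0.0005,0,0,-1]
    - [0.14,0.001,0,0,-1]
    - [0.165,0.001,0.03,0,-1]
    - [0.165,0.001,0.07,0,-1]
    - [0.165,0.001,0.11,0,-1]
    - [0.165,0.001,0.135,0,-1]
    - [0.165,0.001,0.148,0,-1]
    - [0.165,0.001,0.148,0,-1]
    - [0.165,0.001,0.148,0,-1]

```text
time: 20.6
eef_pos: [0.5498, -0.1185, 0.0526]
tcp_rot: [0.734, 0.679, 0.0, 0.001]
contact_force: [0.3, -0.8, -0.2]
opening: 0.229
finger_force: 68.0
```

```bash
python3 - <<'E'
from h import *
st=ctrl.get_state();C=cam('scene');a=ctrl.read_camera('scene')[:,:,::-1];t=ctrl.read_camera('top')[:,:,::-1]
print(st['eef_pos'],st['tcp_rot'],st['contact_force'])
p=np.array(proj(C,(.531,-.222,.045)));x,y=map(int,p);print(p)
b=cv2.resize(a[y-45:y+45,x-55:x+35],None,fx=6,fy=6,interpolation=cv2.INTER_CUBIC)
q=np.array(proj(cam('top'),(.531,-.222,.041)));u,v=map(int,q);print(q)
t=cv2.resize(t[v-35:v+35,u-30:u+20],None,fx=5,fy=5,interpolation=cv2.INTER_CUBIC)
c=np.zeros((540,800,3),np.uint8);c[:,:540]=b;c[:350,545:795]=t
cv2.imwrite('pics/c5.png',c)
E
```

```text
[ 0.54977569 -0.11854675  0.05255545] [7.34099789e-01 6.79040832e-01 4.35877810e-04 9.26506696e-04] [ 0.29349835 -0.83932154 -0.20247289]
[389.51963561 207.88828285]
[381.46183072 280.15902733]
```

View pics/c5.png

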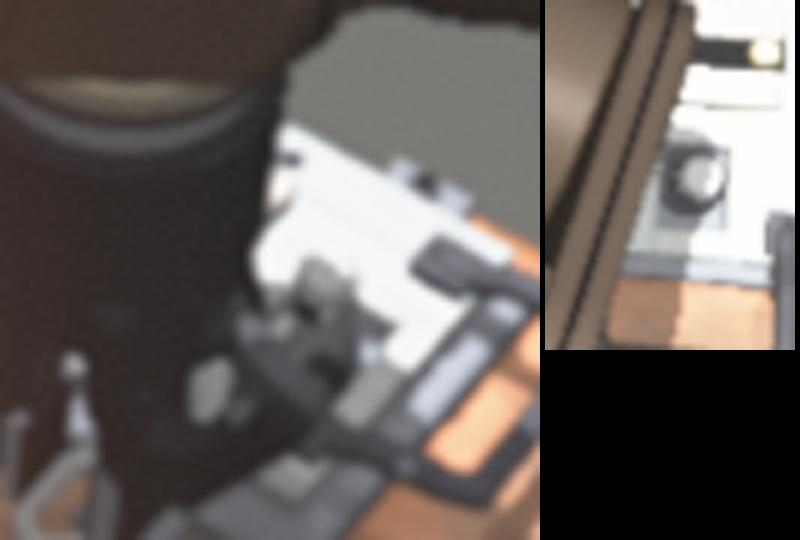

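```bash
python3 - <<'E'
from h import *
P=[];Q=[]
for i in range(8):
    st=ctrl.get_state();P.append(st['eef_pos']);Q.append(st['qpos']);ctrl.read_camera('top')
P=np.array(P);print(P.round(4),P.mean(0))
p=P.mean(0);Rt=R.from_quat(st['tcp_rot']).as_matrix();X=Rt[:,0];Y=Rt[:,1]
xb=np.array([.9969,-.0785,0]);yb=np.array([.0785,.9969,0])
tip=p-.087*X-.009*Y;tip[2]=p[2]-.0096;post=np.array([.531,-.222,.041])
print("tip rel post in base",(tip-post)@xb,(tip-post)@yb,tip[2])
C=cam('scene');print("tip px",proj(C,tip),"hole px",proj(C,post+.009*yb),"seen hole (384.5,212.8) tip (380.3,215.7)")
print(np.degrees(np.arctan2(Y[1],Y[0])),st['time'])
E
```

```text
[[ 0.5504 -0.1188  0.0535]
 [ 0.5503 -0.1187  0.0534]
 [ 0.5501 -0.1187  0.0532]
 [ 0.5498 -0.1185  0.0529]
 [ 0.5495 -0.1184  0.0526]
 [ 0.5493 -0.1183  0.0523]
 [ 0.5491 -0.1182  0.052 ]
 [ 0.549  -0.1182  0.0518]] [ 0.54968543 -0.11848687  0.05271903]
tip rel post in base 0.001557906009279527 0.01765448623635454 0.04311902766035837
tip px (np.float64(382.5957595443926), np.float64(214.75329246170213)) hole px (np.float64(386.19092899234647), np.float64(212.78526657583257)) seen hole (384.5,212.8) tip (380.3,215.7)
-4.465490275007679 21.05
```

Emit:
send_rows:
  steps:
    - [0,-0.0008,0.0013,0,-1]
    - [-0.004,-0.0008,0.0013,0,-1]
    - [-0.008,-0.0008,0.0013,0,-1]
    - [-0.01,-0.0008,0.0013,0,-1]
    - [-0.012,-0.0008,0.0013,0,-1]
    - [-0.013,-0.0008,0.0013,0,-1]

```text
time: 21.7
eef_pos: [0.547, -0.1313, 0.05]
tcp_rot: [0.734, 0.679, -0.0, 0.0]
contact_force: [0.7, -0.1, -0.6]
opening: 0.229
finger_force: 68.0
```

Emit:
send_rows:
  steps:
    - [-0.002,0,0,0,-1]
    - [-0.004,0,0,0,-1]
    - [-0.006,0,0,0,-1]
    - [-0.006,0,0,0,-1]

```text
time: 22.1
eef_pos: [0.5469, -0.1366, 0.0502]
tcp_rot: [0.734, 0.679, 0.001, 0.0]
contact_force: [2.2, 3.0, -1.3]
opening: 0.233
finger_force: 67.9
```

Emit:
send_rows:
  steps:
    - [-0.002,0,0,0,-1]
    - [-0.004,0,0,0,-1]
    - [-0.006,0,0,0,-1]
    - [-0.008,0,0,0,-1]
    - [-0.008,0,0,0,-1]

```text
time: 22.6
eef_pos: [0.5463, -0.1461, 0.0504]
tcp_rot: [0.734, 0.679, -0.0, 0.001]
contact_force: [2.5, 0.7, -0.7]
opening: 0.229
finger_force: 67.9
```

Passing through the hole. Continue to home.

Emit:
send_rows:
  steps:
    - [-0.002,0,0,0,-1]
    - [-0.004,0,0,0,-1]
    - [-0.006,0,0,0,-1]
    - [-0.008,0,0,0,-1]
    - [-0.01,0,0,0,-1]
    - [-0.01,0,0,0,-1]

```text
time: 23.2
eef_pos: [0.5448, -0.1558, 0.05]
tcp_rot: [0.734, 0.679, -0.001, 0.0]
contact_force: [0.8, -3.3, -0.9]
opening: 0.233
finger_force: 67.9
```

Emit:
send_rows:
  steps:
    - [-0.002,0,0,0,-1]
    - [-0.004,0,0,0,-1]
    - [-0.004,0,0,0,-1]

```text
time: 23.5
eef_pos: [0.5442, -0.1586, 0.0497]
tcp_rot: [0.734, 0.679, -0.0, -0.001]
contact_force: [0.6, 0.3, -1.2]
opening: 0.235
finger_force: 68.0
```

Emit:
send_rows:
  steps:
    - [0,0,0,0,0]
    - [0,0,0,0,0]
    - [0,0,0,0,0]
    - [0,0,-0.01,0,0]
    - [0,0,-0.03,0,0]
    - [0,0,-0.06,0,0]
    - [0.03,0,-0.1,0,0]
    - [0.07,0,-0.14,0,0]
    - [0.11,0,-0.17,0,0]
    - [0.11,0,-0.17,0,0]
    - [0.11,0,-0.17,0,0]

```text
time: 24.6
eef_pos: [0.554, -0.0485, 0.222]
tcp_rot: [0.733, 0.68, 0.001, 0.002]
contact_force: [-0.3, -0.8, -0.1]
opening: 0.498
finger_force: 0.0
```

```bash
python3 - <<'E'
from h import *
st=ctrl.get_state();print(st['eef_pos'],st['contact_force'],st['time'])
b=ctrl.read_camera('scene');t=ctrl.read_camera('top')
cv2.imwrite('pics/sf.png',b[:,:,::-1]);cv2.imwrite('pics/tf.png',t[:,:,::-1])
C=cam('scene');bo=np.array([.5610,-.2245,0]);Rb=R.from_euler('z',-4.5,degrees=True).as_matrix()
P=lambda *q:np.array(proj(C,bo+Rb@np.array(q)))
np.set_printoptions(linewidth=250)
print("post top",P(-.03,0,.0515),"seat",P(-.03,0,.041),"eye",P(-.021,.063,.044),"tip",P(-.03,-.024,.041),"eye end",P(-.021,.082,.044))
g=cv2.cvtColor(b,cv2.COLOR_RGB2GRAY);print(g[190:250:2,335:415:2])
E
```

```text
[ 0.55400309 -0.0484859   0.22204165] [-0.29757992 -0.77830292 -0.0700662 ] 24.6
post top [389.99810973 205.26373615] seat [389.21767172 209.35657267] eye [362.89759189 229.50865462] tip [397.16987636 200.58150685] eye end [355.98478482 237.0467058 ]
[[ 50  51  51 ... 119 119 119]
 [ 49  51  51 ... 136 119 119]
 [ 52  53  52 ... 188 161 124]
 ...
 [192 193 195 ...  95 104 111]
 [190 192 193 ... 165 137 117]
 [188 188 188 ... 213 208 203]]
```

Emit:
send_rows:
  steps:
    - [0.04,-0.02,-0.03,0,0]
    - [0.08,-0.04,-0.05,0,0]
    - [0.11,-0.06,-0.05,0,0]
    - [0.11,-0.06,-0.05,0,0]

```text
time: 25.1
eef_pos: [0.5002, 0.0668, 0.2689]
tcp_rot: [0.733, 0.68, -0.001, -0.001]
contact_force: [0.9, -0.1, 0.7]
opening: 0.498
finger_force: 0.0
```

```bash
python3 - <<'E'
from h import *
t=ctrl.read_camera('top');cv2.imwrite('pics/tf2.png',t[:,:,::-1]);a=cv2.imread('pics/top0.png')[:,:,::-1]
C=cam('top');bo=np.array([.5610,-.2245,0]);Rb=R.from_euler('z',-4.5,degrees=True).as_matrix()
P=lambda *q:np.array(proj(C,bo+Rb@np.array(q)))
for n,q in dict(eyeend=(-.021,.082,.044),eye=(-.021,.063,.044),seat=(-.03,0,.041),tip=(-.03,-.024,.041),edge=(-.021,.055,.03),bar=(-.099,0,.049)).items():print(n,P(*q).round(1))
D=np.abs(t.astype(int)-a).sum(2);m=(D>60).astype(np.uint8)
x0,y0=np.floor(P(-.021,.095,.044)).astype(int);x1=int(P(-.021,.05,.044)[0])
print(x0,y0);
for v in range(y0-10,y0+12):print(v,''.join('#' if D[v,u]>60 else '.' for u in range(x0-8,x1+45)))
# tilt-free check: bystanders unchanged
for n,q in dict(g=(.503,-.097,.01),b=(.571,-.1,.01),hex=(.72,-.165,.003)).items():
    u,v=map(int,proj(C,q));print(n,m[v-12:v+12,u-15:u+15].mean())
E
```

```text
eyeend [339.  271.8]
eye [349.  272.6]
seat [381.5 280.1]
tip [394.1 281.1]
edge [352.6 273.4]
bar [379.9 317. ]
332 271
261 ..............................###.........################################..
262 ..............................##.........################################...
263 .............................###.........##.#############################...
264 .............................###.........##.......#######################...
265 .............................###.........####.####............###########...
266 .............................###.........#################.###.........#.#..
267 .............................###.........################################...
268 .......................#......##.........################################...
269 ...................############...........###############################...
270 .................####.###....##...........###############################...
271 ...............########.#####.#.#.........###############################...
272 ...............####.########..#.##........###############################...
273 ...............###...........###...###....#.######....###################...
274 ...............###...........##......###...#######.#.#########..#########...
275 ................##...........##........##....###....##########.#.###..###...
276 .............................##..........##....########.........###...###...
277 .................#.........#..#.#.......#####.#..#####..............#####...
278 ..................######.....##.#........####..##.###..........###.######...
279 ...................#####.....#..........#######.#####..............######...
280 ........................####..######.....#......#####..........##########...
281 ...................#########.#........##.#....##.####.................##....
282 .............................##..........#########...............####.##....
g 0.11805555555555555
b 0.0
hex 0.0
```

```bash
python3 -c "
from plant import ctrl
print(ctrl.sign_off())"
```

```text
the job is handed in; nothing more can be done
None
```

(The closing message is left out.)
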